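# Draw one breadboard from a spring-loaded dispenser

## Robot

A 7-joint arm with a two-finger parallel gripper is mounted at the origin on the work surface. World frame = base frame: x ahead of the robot, y to its left, z up, the work surface at z = 0. Lengths are in mm, angles in degrees, forces in N, time in s.
With the tool pointing down it reaches from about 400 to 875 mm from the base axis. Payload 6.5 kg.
Tool frame: the origin (TCP) lies at the very end of the fingers, on their centre line; the grasp point (between the pads) lies 19 mm behind it; z points along the fingers, y is the line along which they close (so a half turn about z gives the same grasp; the last joint's range is limited). The gripper opens to 85 mm and grips with 20 to 120 N. Pads are 22 mm wide; open, the fingers measure 114 mm over their backs; the gripper's body (76 mm by 85 mm) begins 54 mm behind the grasp point. The pads swing forward as they close: fully open they stand 13 mm farther back than shut.
Start: joints at [72.869, 30.733, -0.252, 88.115, 0.149, 61.152, -4.079], TCP at [149.952, -632.459, 205.99] pointing down, gripper open.
Joint ranges: [-154.64, 154.64], [-21.42, 123.67], [-72.66, 72.17], [13.99, 137.28], [-74.86, 254.86], [10.95, 109.41], [-158.01, 158.01]. Speed limits (degrees/s): [136.94, 136.94, 180, 180, 180, 180, 180].

## Interface

Orientations are given as a 3x3 rotation matrix whose columns are the frame's x, y, z axes.
In Python, from station import read_state, camera, camera_params, close_job, outline_of gives the robot as it stands.
- The arm moves only by the shell command python3 -m handwheel 'ROWS'. ROWS is JSON, a list that holds one entry, the list of rows, each a list of 5 numbers: the shift along the tool's x, y, z in m, then the turn about the tool's z in degrees, then the finger opening in m, from 0 to 0.0854. In form: [[[dx, dy, dz, twist, claw], ...]]. A call has 1 to 12 rows; each row shifts and turns the commanded pose from where the row before left it, along the tool's axes as they then stand; what a row does not reach is not made up. A row lasts 1/8 s, in which the tool goes at most 62.5 mm and 10.7 degrees, less where a joint would pass 70% of its speed; a pose out of reach is approached as far as the arm can. A call with a gripper value outside its range is refused whole. The fingers move at their own pace and stop on an object; the grip force is fixed at half the most. Time passes only in rows, so rows that do not move let the fingers close. It gives the time, the measured TCP pose, the force, the opening and the grip force at its end, in the units of the state.
- read_state(): the state, without advancing time (a new reading comes with each control period).
- camera(name): name is "scene" or "side" or "wrist"; returns the picture (480x640x3 uint8, red, green, blue); there is no depth.
- camera_params(name): a dict with "mtx" (3x3 intrinsics, pixels), "k1" (the pictures are not rectified: a ray, as slopes to the right and down, at radius r is drawn at 1 + k1 r^2 times it, then the intrinsics apply), "position" and "orientation" of the camera in the world; the wrist camera has in their place "tool_from_camera" (4x4, takes a point from camera to tool coordinates, whose origin is the TCP and whose axes are the flange's). Camera axes: x right, y up, looking along -z (the intrinsics and any distortion apply to the point x, -y, -z); pixel columns grow to the right and rows downward; lengths in mm; the calibration is good to about 2 mm. A picture is of the moment at which its call begins: read the wrist's pose just before it. camera_params takes no time and is no camera call.
- close_job(): hands the job in; it is judged then, once.
Trained networks look in the newest picture that a camera, given by its name, has taken for a name from the list of things; names that differ only in an ending like _2 or _b are one class to them, and where a whole thing is asked for, a point or a joint stands for the part that bears it (a point fixed in the world has none). Each returns a list of dicts, best first, with "confidence" (0 to 1); they miss things now and then, are a little off and sometimes report something else, mostly with a low value. They report only what shows in the picture. A call takes as long as a camera call. They do not tell look-alikes from the thing itself.
- outline_of(camera, name): "pixels" (480x640 bool, what is visible of it) and "box" ([left, top, width, height] in pixels, round what is visible of it).
The state is a dict: "time_s": time; "joint_pos": joint angles; "qvel": joint speeds; "joint_torque": joint torques, N m; "tcp_pos": TCP position; "eef_rot": TCP orientation; "ft_force": force on the tool from outside, world axes, zero at the start; "moment": the same for the moment, N m; "opening": finger opening in mm; "grasp_force": force on a finger pad.
Only numpy, scipy, OpenCV 4.12 (cv2) and the standard library are available. Lean on these libraries where they do the work, as an engineer would, in place of code of your own. Each camera call takes 0.05 s, during which the arm holds its last target. There are 200 camera calls.

## Task

Take one breadboard from the spring-loaded plywood dispenser: press on the top board only until it starts to give, slide it out through the front slot, draw it out completely and lay it flat, holes up, in the middle of the blue soldering mat, square with the mat's edges; set it down, do not drop it. Only the top board may come out: the next one must be left sprung up in its place under the lips. Leave the bottle, tin, spool and cutters where they are.

Things in the scene. Friction and masses are not known exactly. Their poses are not given: they have to be found in the camera images.
- dispenser: Plywood magazine screwed to the table: 97 mm along its x, 69 along y, 105 high, on a foot plate 135 x 105 x 6 mm. Origin: centre of its underside, on the table; z up, its open front faces -x. Walls 6 mm, chute 85 x 57 mm. Four breadboards lie in it, pushed up against the lips of its rim. The lips cover the boards' edges: the top board can be neither lifted out nor gripped, only slid out to -x.
- dispenser_rim (a point): Middle of the opening in the rim, level with the rim's top: 105 mm above the dispenser's origin, same axes. The rim is 5 mm thick and U-shaped; its opening, above the top board, is 45 mm wide in y and runs from x = +37 mm out through the front. The lips reach 4.5 mm over the board's long edges and 4 mm over its rear edge; their underside is 100 mm above the table.
- dispenser_sill (a point): Middle of the front wall's top edge on its outer face: x = -48.5 mm, z = 89 mm from the dispenser's origin, same axes. The top board leaves over this sill, its underside 2 mm above it. Pressed down by more than 2 mm, the board catches on the sill; the board beneath is always stopped by it.
- follower (a joint): Height of the sprung plate under the stack (m): 0 with four boards, +0.009 with three, lower when the stack is pressed down. It holds the top board against the lips with about 8 N, and only 0.15 N more per mm of sinking. Pressed with less than about 7 N the board stays clamped and fingertips slip on it; at about 8 N it starts to give, and 0 to 2 mm down it follows fingertips dragged sideways (boards slide on each other with friction 0.2).
- board_top_center (a point): Centre (half-way up) of the top breadboard of the stack: white plastic block 82 mm along x, 54 mm along y, 9 mm thick, about 45 g, rows of small holes on its upper face (z up). In the dispenser at the start its axes are those of the dispenser, and its top face is 100 mm above the table.
- board_next_center (a point): Centre of the second breadboard, of the same shape, directly under the top one; its centre starts 86.5 mm above the table and must end 95.5 mm above it, under the lips.
- mat: Blue silicone soldering mat fixed to the table, 170 mm along its x, 230 mm along its y, 4 mm thick; flat. Origin: centre of its underside, on the table.
- bottle: Stainless steel drinking bottle, 71 mm diameter, 260 mm tall, standing. Origin: centre of its underside. Bystander.
- tin: Round tin of brass tip-cleaning wool, 70 mm diameter, 33 mm high with the wool. Origin: centre of its underside. Bystander.
- spool: Solder spool standing on its flange, 56 mm diameter, 40 mm high. Origin: centre of its underside. Bystander.
- cutters: Small side cutters with blue handles lying flat, about 140 mm long along their x (handles to -x), 50 mm wide, 11 mm high. Origin: near their middle, on the table. Bystander.
Not all that is in view belongs to the job. What is shaped like the dispenser but pink is not meant.

How it is judged (in metres and radians):
On the way:
1. the top board has been slid at least 30 mm out through the front slot, the next board still inside (x of board_top_center in the frame of dispenser below -0.03 m and x of board_next_center in the frame of dispenser above -0.01 m), for 0.2 s.
At the end, for the whole second after the job is handed in: The former top board lies at rest, flat and holes up, on the mat, its centre within 30 mm of the mat's centre along both mat axes and its sides within 0.15 rad of the mat's edges; the next board is up under the dispenser's lips (centre within 2 mm of 95.5 mm, within 6 mm fore and aft, level) (x of board_top_center in the frame of mat between -0.03 and 0.03 m and y of board_top_center in the frame of mat between -0.03 and 0.03 m and z of board_top_center in the frame of mat between 0.005 and 0.012 m and angle between board_top_center's own z axis and vertical below 0.08 rad and (angle between the x axis of board_top_center and the x axis of mat, either way round below 0.15 rad or angle between the x axis of board_top_center and the y axis of mat, either way round below 0.15 rad) and linear speed of board_top below 0.02 m/s and z of board_next_center in the frame of dispenser between 0.0935 and 0.0975 m and x of board_next_center in the frame of dispenser between -0.006 and 0.006 m and angle between board_next_center's own z axis and vertical below 0.05 rad); the robot touches nothing.
It fails at once if the board is dropped (in free fall, faster than 0.7 m/s) (linear speed of board_top above 0.7 m/s and contact force between board_top and anything else below 0.02 N).
It fails at once if the second board is dragged out with the first (more than 12 mm) (x of board_next_center in the frame of dispenser below -0.012 m).
It fails at once if the bottle, tin, spool or cutters are moved by more than 30 mm (distance of any of bottle, tin, spool, cutters from where it was at the start of the episode above 0.03 m).
It also fails if it takes over 51 s, if anything falls off the work surface, if the arm or the gripper's body presses on something with over 40 N, if the wrist force passes 120 N, or if a joint passes its speed limit or range.

## Working session

There is one attempt and no reset: what is moved stays moved. The work goes in short steps, Python scripts to look and compute and a shell command to move; the robot and the scene stay as the last step left them, time stands still between calls to the robot, and variables do not carry over. Pictures are saved under pics/ and viewed, at most 10 in all, crops included, and the job is handed in when it is done.

```bash
mkdir -p pics; ls
python3 - <<'E'
from station import *
import cv2,numpy as np
s=read_state();print(s)
ims=[]
for c in ["scene","side"]:
    im=camera(c);cv2.imwrite(f"pics/{c}0.png",im[:,:,::-1])
    p=camera_params(c);print(c,p)
    for n in ["dispenser","mat","board_top_center","bottle","tin","spool","cutters"]:
        for o in outline_of(c,n)[:3]: print(c,n,o["confidence"],o["box"])
print(camera_params("wrist"))
E
```

```text
pics
{'time_s': 0.0, 'joint_pos': array([72.86754756, 30.77947273, -0.25366585, 88.17179481,  0.14798442,
       61.150681  , -4.07908911]), 'qvel': array([ 0.02700768, -0.02860325, -0.0537706 ,  0.0659443 , -0.09413648,
       -0.0422105 ,  0.06819772]), 'joint_torque': array([ 8.17506443e-04, -5.83403277e+01,  1.04806904e+00, -2.59101552e+01,
        1.22191568e-02,  9.61311569e-03, -4.01908198e-05]), 'tcp_pos': array([ 149.78685456, -631.8026089 ,  205.08341852]), 'eef_rot': array([[ 9.73006187e-01,  2.30778429e-01, -5.25736727e-04],
       [ 2.30778997e-01, -9.73004720e-01,  1.69390605e-03],
       [-1.20627339e-04, -1.76951006e-03, -9.99998427e-01]]), 'ft_force': array([ 0.11146798, -0.51041881, -0.12819257]), 'moment': array([-0.0122273 ,  0.01732062, -0.00742711]), 'grasp_force': 0.0, 'opening': 85.68289676073115}
scene {'mtx': array([[527.32671105,   0.        , 314.80111653],
       [  0.        , 527.32671105, 246.94153512],
       [  0.        ,   0.        ,   1.        ]]), 'k1': -0.15998059212247898, 'position': array([1053.30432869, 1019.01623141,  772.37851631]), 'ori
[... 1353 characters left out ...]
278.8, 34.8, 23.6]
side tin 0.45 [271.0, 202.2, 92.6, 68.2]
side spool 0.67 [230.2, 286.3, 27.8, 33.5]
side cutters 0.83 [230.1, 164.8, 47.6, 17.3]
{'mtx': array([[352.09460504,   0.        , 315.39423221],
       [  0.        , 352.09460504, 242.57103303],
       [  0.        ,   0.        ,   1.        ]]), 'k1': -0.05416098586865469, 'tool_from_camera': array([[-1.04650935e-03,  9.54942022e-01,  2.96790564e-01,
         7.50304503e+01],
       [ 9.99999162e-01,  7.73213237e-04,  1.03822256e-03,
         3.93938981e-01],
       [ 7.61959955e-04,  2.96791401e-01, -9.54942031e-01,
        -1.68491481e+02],
       [ 0.00000000e+00,  0.00000000e+00,  0.00000000e+00,
         1.00000000e+00]])}
```

View pics/scene0.png

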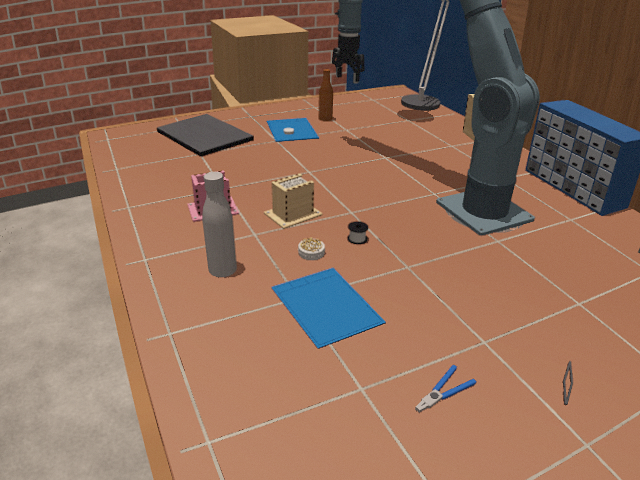

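View pics/side0.png

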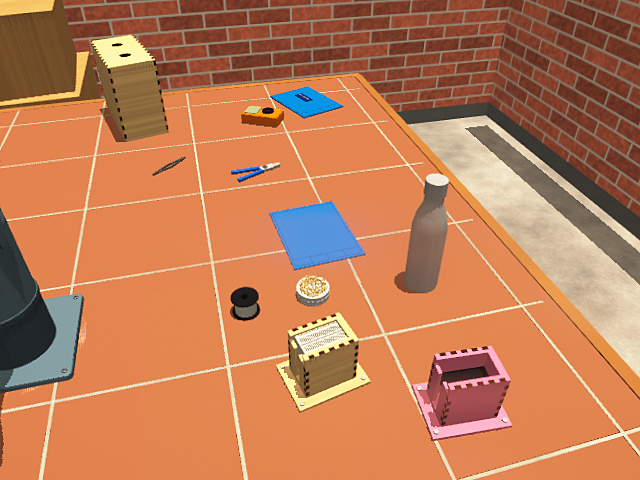

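```bash
cat > h.py <<'E'
from station import *
import numpy as np,cv2
def cam(name,st=None):
    p=camera_params(name)
    if "position" in p: R,t=p["orientation"],p["position"]
    else:
        st=st or read_state();T=p["tool_from_camera"];R=st["eef_rot"]@T[:3,:3];t=st["eef_rot"]@T[:3,3]+st["tcp_pos"]
    return p["mtx"],p["k1"],R,t
def proj(c,P):
    M,k,R,t=c;q=(np.atleast_2d(P)-t)@R;s=np.c_[q[:,0]/-q[:,2],-q[:,1]/-q[:,2]]
    s=s*(1+k*(s**2).sum(1,keepdims=True));return s*[M[0,0],M[1,1]]+[M[0,2],M[1,2]]
def back(c,uv,z):
    M,k,R,t=c
    s=cv2.undistortPoints(np.float64(uv).reshape(-1,1,2),M,np.array([k,0,0,0.]),None).reshape(-1,2)
    d=np.c_[s[:,0],-s[:,1],-np.ones(len(s))]@R.T
    return t+d*((z-t[2])/d[:,2])[:,None]
def rect(c,mask,z):
    ct=max(cv2.findContours(mask.astype(np.uint8),cv2.RETR_EXTERNAL,cv2.CHAIN_APPROX_NONE)[0],key=cv2.contourArea).reshape(-1,2)
    return cv2.minAreaRect(back(c,ct,z)[:,:2].astype(np.float32))
E
python3 - <<'E'
from h import *
for n,z in [("scene",4),("side",4)]:
    c=cam(n); camera(n)
    o=outline_of(n,"mat")
    if o: print(n,"mat",rect(c,o[0]["pixels"],4))
    for nm,zz in [("bottle",130),("tin",16),("spool",20),("cutters",5),("dispenser",50)]:
        for q in outline_of(n,nm)[:2]:
            b=q["box"];print(n,nm,q["confidence"],back(c,[[b[0]+b[2]/2,b[1]+b[3]/2]],zz)[0].round())
E
```

```text
scene mat ((632.6283569335938, 195.96755981445312), (173.25079345703125, 237.78640747070312), 3.0708720684051514)
scene bottle 0.7 [805. -34. 130.]
scene tin 0.67 [573. -10.  16.]
scene spool 0.64 [435.  -6.  20.]
scene cutters 0.85 [539. 522.   5.]
scene dispenser 0.95 [ 751. -296.   50.]
scene dispenser 0.57 [ 550. -196.   50.]
side mat ((631.1852416992188, 196.19790649414062), (176.0930938720703, 239.9967803955078), 2.629995584487915)
side bottle 0.92 [806. -27. 130.]
side tin 0.84 [575. -13.  16.]
side spool 0.57 [431. -15.  20.]
side cutters 0.74 [ 552. -190.    5.]
side cutters 0.55 [536. 506.   5.]
side dispenser 0.61 [ 741. -338.   50.]
side dispenser 0.6 [ 539. -223.   50.]
```

The yellow dispenser is at about px (322,355) in the side view and (293,200) in the scene view. The pink look-alike stands beside it, and the large blue mat is at (316,234) in the side view. The second, smaller blue mat farther off is not the right one. Next I move the wrist camera over the dispenser.

```bash
python3 -m handwheel '[[[0.035,-0.026,0,0,0.0],[0.035,-0.026,0,0,0.0],[0.035,-0.026,0,0,0.0],[0.035,-0.026,0,0,0.0],[0.035,-0.026,0,0,0.0],[0.035,-0.026,0,0,0.0],[0.035,-0.026,0,0,0.0],[0.035,-0.026,0,0,0.0],[0.035,-0.026,0,0,0.0],[0.035,-0.026,0,0,0.0],[0.035,-0.026,0,0,0.0],[0.035,-0.026,0,0,0.0]]]'
python3 -m handwheel '[[[0,0,0,0,0],[0,0,0,0,0]]]'
python3 - <<'E'
from h import *
s=read_state();print(s["tcp_pos"],s["eef_rot"],s["opening"],s["ft_force"])
c=cam("wrist",s);im=camera("wrist");cv2.imwrite("pics/w1.png",im[:,:,::-1])
for nm,z in [("board_top_center",100),("dispenser",100),("dispenser",6)]:
  for o in outline_of("wrist",nm)[:2]: print(nm,o["confidence"],o["box"],rect(c,o["pixels"],z))
E
```

```text
time_s: 3.0
tcp_pos: [487.5, -230.9, 206.2]
eef_rot: [[0.973, 0.231, 0.0], [0.231, -0.973, -0.0], [0.0, 0.0, -1.0]]
ft_force: [-0.6, -0.5, -0.5]
opening: -0.1
grasp_force: 0.0
time_s: 3.25
tcp_pos: [486.2, -232.6, 205.9]
eef_rot: [[0.973, 0.23, -0.001], [0.23, -0.973, -0.001], [-0.001, 0.0, -1.0]]
ft_force: [-0.8, -1.1, 0.4]
opening: 0.1
grasp_force: 0.0
[ 486.19940196 -232.56997761  205.92992669] [[ 9.73078099e-01  2.30475053e-01 -5.12669392e-04]
 [ 2.30474790e-01 -9.73078155e-01 -5.24852274e-04]
 [-6.19832742e-04  3.92564883e-04 -9.99999731e-01]] 0.14544735994744332 [-0.79257637 -1.13897499  0.35727266]
board_top_center 0.91 [273.0, 108.0, 64.2, 102.8] ((537.6837768554688, -211.3992462158203), (78.23672485351562, 45.291282653808594), 11.237425804138184)
dispenser 0.72 [409.1, 0.0, 145.0, 57.8] ((657.2972412109375, -312.0094299316406), (37.001773834228516, 103.46241760253906), 15.406676292419434)
dispenser 0.67 [254.2, 82.1, 108.6, 143.8] ((542.8587036132812, -212.31546020507812), (105.43161010742188, 79.06741333007812), 11.16601848602295)
dispenser 0.72 [409.1, 0.0, 145.0, 57.8] ((690.8411865234375, -345.04827880859375), (49.67852020263672, 138.90838623046875), 15.406670570373535)
dispenser 0.67 [254.2, 82.1, 108.6, 143.8] ((537.1963500976562, -211.19932556152344), (141.55213928222656, 106.15571594238281), 11.165987968444824)
```

View pics/w1.png

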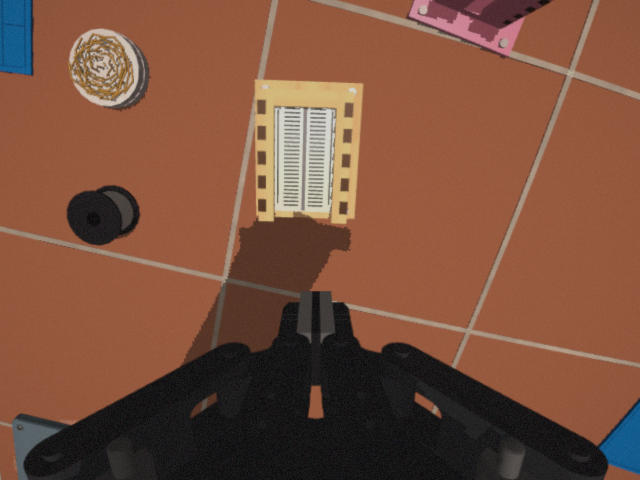

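The wrist view shows the board clearly. The visible part is centred at px (305,159), 78 x 45 mm as it should be. The slot faces the robot (down in the picture) and the yaw is about 11.2°. Next I put the closed fingers above board x≈+20.

```bash
python3 -m handwheel '[[[0,0,0,2.1,0.0],[0.025,-0.004,0,0,0.0],[0.026,-0.004,0.01,0,0.0],[0.0255,-0.0028,0.03,0,0.0],[0,0,0.03,0,0],[0,0,0.015,0,0],[0,0,0,0,0],[0,0,0,0,0]]]'
cat > st.py <<'E'
from h import *
# average force over several frames
F=[];P=[]
for i in range(6):
    im=camera("wrist");s=read_state();F.append(s["ft_force"]);P.append(s["tcp_pos"])
F=np.array(F);P=np.array(P);R=s["eef_rot"]
print("t",s["time_s"],"F",F.mean(0).round(2),"sd",F.std(0).round(2),"P",P.mean(0).round(2),"sd",P.std(0).round(2),"yaw",np.degrees(np.arctan2(R[1,0],R[0,0])).round(2))
D=np.array([539.5,-211.0]);a=np.radians(11.2);d=P.mean(0)[:2]-D
print("disp frame",(d@[[np.cos(a),-np.sin(a)],[np.sin(a),np.cos(a)]]).round(1))
import sys
if len(sys.argv)>1:cv2.imwrite(sys.argv[1],im[:,:,::-1])
E
python3 st.py pics/w2.png
```

```text
time_s: 4.45
tcp_pos: [560.2, -207.0, 122.2]
eef_rot: [[0.981, 0.194, 0.002], [0.194, -0.981, -0.001], [0.002, 0.001, -1.0]]
ft_force: [0.1, -0.5, -0.2]
opening: 0.3
grasp_force: 0.0
t 4.75 F [-0.11  0.11 -0.06] sd [0.34 0.39 0.34] P [ 560.12 -206.83  122.02] sd [0.17 0.15 0.28] yaw 11.23
disp frame [21.   0.1]
```

View pics/w2.png

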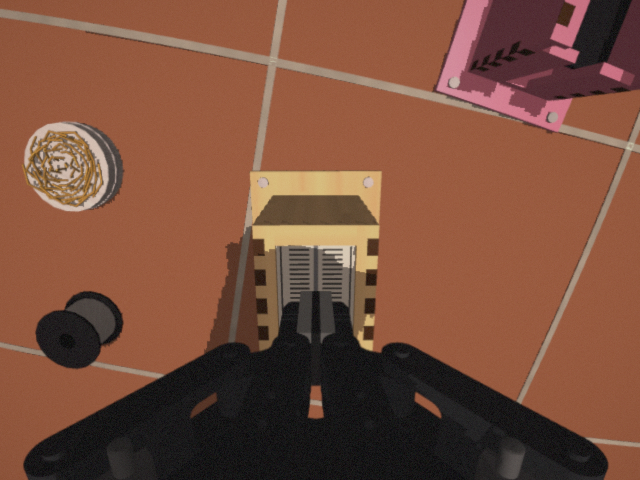

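The closed fingers are centred in the opening sideways (px 316). The rear lip edge shows at row ~246 and the outer rear rim edge at row ~226. I check x against those and descend to just above the board.

```bash
python3 - <<'E'
from h import *
c=cam("wrist");a=np.radians(11.2)
for uv,z in [((315,246),105),((315,226),105),((315,172),6),((316,292),122)]:
    d=back(c,[uv],z)[0][:2]-[539.5,-211.0];print(uv,d@[[np.cos(a),-np.sin(a)],[np.sin(a),np.cos(a)]])
E
python3 -m handwheel '[[[0,0,0.012,0,0.0],[0,0,0.006,0,0.0],[0,0,0.0015,0,0.0],[0,0,0.0,0,0.0]]]'
python3 st.py
python3 -m handwheel '[[[0,0,0.001,0,0.0],[0,0,0.001,0,0.0],[0,0,0.0005,0,0.0],[0,0,0.0,0,0.0]]]'
python3 st.py
```

```text
(315, 246) [36.35670298  0.33679649]
(315, 226) [47.75254817  0.32693676]
(315, 172) [66.5420529   0.44150974]
(316, 292) [16.53055119 -0.1913918 ]
time_s: 5.25
tcp_pos: [559.5, -206.4, 101.3]
eef_rot: [[0.981, 0.195, -0.0], [0.195, -0.981, 0.0], [-0.0, -0.0, -1.0]]
ft_force: [-0.7, 0.1, -0.4]
opening: -0.0
grasp_force: 0.0
t 5.55 F [-0.13  0.04  0.13] sd [0.25 0.49 0.4 ] P [ 559.73 -206.5   101.66] sd [0.04 0.02 0.08] yaw 11.24
disp frame [20.7  0.5]
time_s: 6.05
tcp_pos: [559.5, -206.4, 98.9]
eef_rot: [[0.981, 0.195, -0.0], [0.195, -0.981, 0.0], [-0.0, -0.0, -1.0]]
ft_force: [-0.6, 0.6, -0.6]
opening: -0.2
grasp_force: 0.0
t 6.35 F [ 0.28  0.01 -0.26] sd [0.23 0.25 0.39] P [ 559.58 -206.47   98.99] sd [0.01 0.02 0.02] yaw 11.24
disp frame [20.6  0.5]
```

```bash
python3 -m handwheel '[[[0,0,0.0005,0,0.0],[0,0,0,0,0.0]]]' >/dev/null
python3 st.py
python3 -m handwheel '[[[0,0,0.0005,0,0.0],[0,0,0.0,0,0.0]]]'>/dev/null
python3 st.py
```

```text
t 6.9 F [ 0.48  0.23 -0.05] sd [0.45 0.3  0.52] P [ 559.55 -206.47   98.47] sd [0.02 0.02 0.02] yaw 11.24
disp frame [20.6  0.5]
t 7.45 F [ 0.11 -0.17 -0.12] sd [0.47 0.37 0.22] P [ 559.55 -206.46   97.97] sd [0.02 0.02 0.01] yaw 11.24
disp frame [20.6  0.6]
```

```bash
for i in 1; do python3 -m handwheel '[[[0,0,0.0007,0,0.0],[0,0,0,0,0.0]]]' | grep -E "ft_f|tcp"
python3 -m handwheel '[[[0,0,0.0007,0,0.0],[0,0,0,0,0.0]]]' | grep -E "ft_f|tcp"
python3 -m handwheel '[[[0,0,0.0007,0,0.0],[0,0,0,0,0.0]]]' | grep -E "ft_f|tcp"; done; python3 st.py pics/w3.png
```

```text
tcp_pos: [559.5, -206.4, 97.2]
ft_force: [-0.5, 0.2, -0.2]
tcp_pos: [559.5, -206.4, 96.5]
ft_force: [0.3, 0.2, 0.7]
tcp_pos: [559.5, -206.5, 95.8]
ft_force: [-0.3, -0.1, -1.0]
t 8.5 F [0.17 0.48 0.2 ] sd [0.63 0.38 0.57] P [ 559.56 -206.47   95.88] sd [0.02 0.02 0.04] yaw 11.24
disp frame [20.6  0.5]
```

View pics/w3.png

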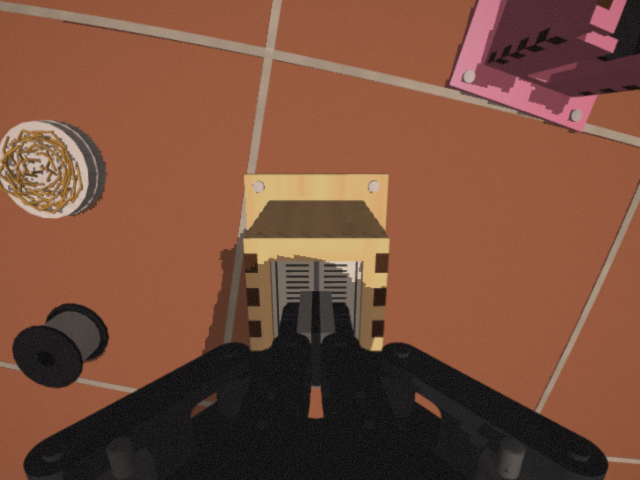

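```bash
python3 - <<'E'
from h import *
c=cam("wrist");a=np.radians(11.2);R=np.array([[np.cos(a),-np.sin(a)],[np.sin(a),np.cos(a)]])
for p in [(48.5,34.5,105),(48.5,-34.5,105),(67.5,52.5,6),(67.5,-52.5,6),(37,22.5,105)]:
    print(p,proj(c,[[*(np.array([539.5,-211.0])+R@p[:2]),p[2]]])[0].round())
s=read_state();print(proj(c,s["tcp_pos"]),proj(c,s["tcp_pos"]+s["eef_rot"]@[11,0,0]))
E
python3 -m handwheel '[[[0,0,0.0007,0,0.0],[0,0,0,0,0.0]]]' | grep -E "ft_f|tcp"
python3 -m handwheel '[[[0,0,0.0007,0,0.0],[0,0,0,0,0.0]]]' | grep -E "ft_f|tcp"
python3 -m handwheel '[[[0,0,0.0007,0,0.0],[0,0,0,0,0.0]]]' | grep -E "ft_f|tcp"; python3 st.py
```

```text
(48.5, 34.5, 105) [243. 238.]
(48.5, -34.5, 105) [389. 238.]
(67.5, 52.5, 6) [244. 174.]
(67.5, -52.5, 6) [388. 174.]
(37, 22.5, 105) [269. 261.]
[[314.9805926  284.15837713]] [[314.95032944 264.38296652]]
tcp_pos: [559.5, -206.5, 95.1]
ft_force: [-0.2, 0.4, -1.1]
tcp_pos: [559.5, -206.4, 94.4]
ft_force: [-0.4, -0.0, -0.3]
tcp_pos: [559.5, -206.5, 93.7]
ft_force: [0.1, -0.6, 0.1]
t 9.55 F [-0.17 -0.25 -0.22] sd [0.46 0.24 0.68] P [ 559.56 -206.46   93.78] sd [0.02 0.02 0.02] yaw 11.24
disp frame [20.6  0.6]
```

```bash
python3 -m handwheel '[[[0,0,0.001,0,0.0],[0,0,0,0,0.0]]]' | grep -E "ft_f|tcp"
python3 -m handwheel '[[[0,0,0.001,0,0.0],[0,0,0,0,0.0]]]' | grep -E "ft_f|tcp"
python3 -m handwheel '[[[0,0,0.001,0,0.0],[0,0,0,0,0.0]]]' | grep -E "ft_f|tcp"; python3 st.py
```

```text
tcp_pos: [559.5, -206.4, 92.7]
ft_force: [0.0, -0.4, -0.5]
tcp_pos: [559.5, -206.5, 91.7]
ft_force: [-0.2, 0.5, 0.2]
tcp_pos: [559.5, -206.4, 90.7]
ft_force: [-0.7, 0.0, -0.1]
t 10.6 F [-0.31 -0.11  0.26] sd [0.47 0.59 0.57] P [ 559.56 -206.46   90.77] sd [0.03 0.02 0.03] yaw 11.24
disp frame [20.6  0.6]
```

Run:
```python
from h import *
s=camera("side");t=camera("scene")
a=cv2.resize(s[290:420,250:400],None,fx=3,fy=3,interpolation=cv2.INTER_CUBIC)
b=cv2.resize(t[130:240,240:345],None,fx=3.54,fy=3.54,interpolation=cv2.INTER_CUBIC)
cv2.imwrite("pics/z1.png",np.hstack([a[:385],b[:385]])[:600,:800,::-1])
print(proj(cam("side"),read_state()["tcp_pos"]))
```

```text
[[333.14241698 337.40639626]]
```

View pics/z1.png

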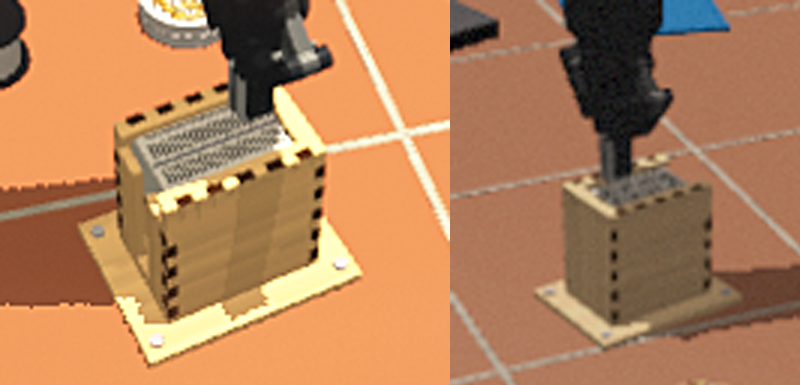

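The side view shows the fingertips still above the board: they end around px (335,328), while the projected TCP is at (333,337). So the real tips sit well above the reported TCP. I keep going down in small steps and stop when the force rises.

```bash
cat > nc.py <<'E'
from station import *
import sys
s=read_state();print(s["time_s"],s["tcp_pos"].round(2),s["ft_force"].round(2))
sys.exit(s["ft_force"][2]>3.5)
E
H="python3 -m handwheel"
{ $H '[[[0,0,0.001,0,0.0],[0,0,0.001,0,0.0]]]' && python3 nc.py && $H '[[[0,0,0.001,0,0.0],[0,0,0.001,0,0.0]]]' && python3 nc.py && $H '[[[0,0,0.001,0,0.0],[0,0,0.0005,0,0.0]]]' && python3 nc.py && $H '[[[0,0,0.001,0,0.0]]]' && python3 nc.py && $H '[[[0,0,0.001,0,0.0]]]' && python3 nc.py&& $H '[[[0,0,0.001,0,0.0]]]' && python3 nc.py && $H '[[[0,0,0.001,0,0.0]]]' && python3 nc.py && $H '[[[0,0,0.001,0,0.0]]]' && python3 nc.py; } | grep -v :
```

```text
10.95 [ 559.55 -206.44   88.7 ] [-0.45  0.48  0.5 ]False
```

```bash
sed -i 's/sys.exit(\(.*\))$/sys.exit(int(\1))/' nc.py
H="python3 -m handwheel"
{ $H '[[[0,0,0.001,0,0.0],[0,0,0.001,0,0.0]]]' && python3 nc.py && $H '[[[0,0,0.001,0,0.0],[0,0,0.0005,0,0.0]]]' && python3 nc.py && $H '[[[0,0,0.001,0,0.0]]]' && python3 nc.py && $H '[[[0,0,0.001,0,0.0]]]' && python3 nc.py&& $H '[[[0,0,0.001,0,0.0]]]' && python3 nc.py && $H '[[[0,0,0.001,0,0.0]]]' && python3 nc.py && $H '[[[0,0,0.001,0,0.0]]]' && python3 nc.py && $H '[[[0,0,0.001,0,0.0]]]' && python3 nc.py; } | grep -v :
```

```text
11.2 [ 559.51 -206.47   86.67] [-0.42  0.07 -1.32]
11.45 [ 559.51 -206.45   85.17] [-0.66  0.27 -0.68]
11.575 [ 559.59 -206.45   84.25] [ 0.03 -0.46  0.87]
11.7 [ 559.55 -206.44   83.2 ] [-0.59 -0.18  0.04]
11.825 [ 559.57 -206.48   82.21] [-0.18  0.41 -0.33]
11.95 [ 559.55 -206.44   81.18] [-0.07 -0.46 -0.15]
12.075 [ 559.57 -206.46   80.21] [-0.83 -0.11  0.27]
12.2 [ 559.57 -206.47   79.21] [ 0.47  0.94 -0.29]
```

Run:
```python
from h import *
s=camera("side");w=camera("wrist")
a=cv2.resize(s[290:390,270:370],None,fx=4,fy=4,interpolation=cv2.INTER_CUBIC)
b=cv2.resize(w[200:360,220:420],None,fx=2,fy=2.5,interpolation=cv2.INTER_CUBIC)
cv2.imwrite("pics/z2.png",np.hstack([a,b])[:,:,::-1])
st=read_state();print(st["joint_torque"].round(2),proj(cam("side"),st["tcp_pos"]))
```

```text
[-1.000e-02 -5.683e+01 -1.660e+00 -2.051e+01  1.000e-02 -2.000e-02
 -0.000e+00] [[332.94514863 342.02016443]]
```

View pics/z2.png

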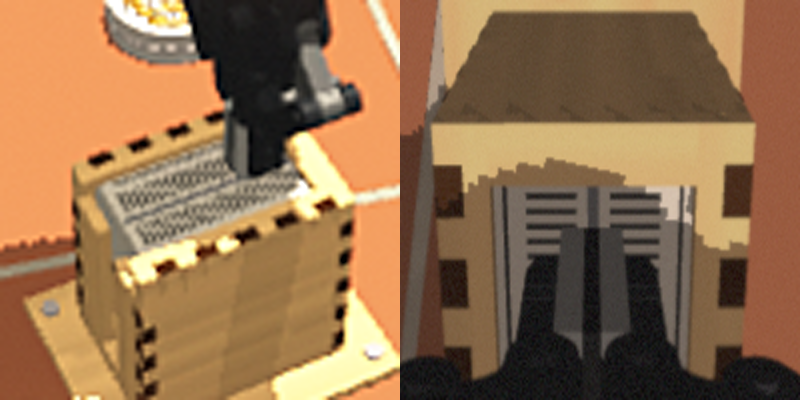

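The tip (333,332) is about 10 px above the TCP projection, so roughly 20 mm short. That puts it near z≈100, and contact should come very soon.

```bash
H="python3 -m handwheel"
{ $H '[[[0,0,0.0007,0,0.0]]]' && python3 nc.py && $H '[[[0,0,0.0007,0,0.0]]]' && python3 nc.py && $H '[[[0,0,0.0007,0,0.0]]]' && python3 nc.py && $H '[[[0,0,0.0007,0,0.0]]]' && python3 nc.py&& $H '[[[0,0,0.0007,0,0.0]]]' && python3 nc.py && $H '[[[0,0,0.0007,0,0.0]]]' && python3 nc.py && $H '[[[0,0,0.0007,0,0.0]]]' && python3 nc.py && $H '[[[0,0,0.0007,0,0.0]]]' && python3 nc.py; } | grep -v :
```

```text
12.425 [ 559.59 -206.45   78.58] [-1.   -0.21 -0.15]
12.55 [ 559.57 -206.49   77.86] [ 0.57  0.02 -0.21]
12.675 [ 559.53 -206.53   77.13] [-0.57  0.98 -0.1 ]
12.8 [ 559.55 -206.47   76.43] [-0.09  0.46  0.2 ]
12.925 [ 559.53 -206.48   75.71] [-0.47  0.64  0.62]
13.05 [ 559.52 -206.48   75.01] [-0.58  0.31  0.31]
13.175 [ 559.68 -206.49   74.74] [-1.97  0.97  5.7 ]
```

```bash
python3 -m handwheel '[[[0,0,0.0,0,0.0]]]' >/dev/null; python3 nc.py
python3 -m handwheel '[[[0,0,0.0004,0,0.0]]]'>/dev/null; python3 nc.py
python3 -m handwheel '[[[0,0,0.0004,0,0.0]]]'>/dev/null; python3 nc.py;python3 -m handwheel '[[[0,0,0.0,0,0.0]]]' >/dev/null; python3 nc.py
```

```text
13.3 [ 559.66 -206.48   74.84] [-2.12 -0.16  4.27]
13.425 [ 559.8  -206.45   74.6 ] [-2.69  1.3   8.52]
13.55 [ 560.1  -206.61   74.45] [-1.89  0.55  7.61]
13.675 [ 560.12 -206.65   74.46] [-1.99  0.6   7.64]
```

```bash
python3 -m handwheel '[[[0,0,0.0004,0,0.0]]]' >/dev/null; python3 nc.py
python3 -m handwheel '[[[-0.002,0,0.0,0,0.0]]]'>/dev/null; python3 nc.py
python3 -m handwheel '[[[-0.003,0,0.0,0,0.0],[-0.003,0,0.0,0,0.0]]]'>/dev/null; python3 st.py
python3 - <<'E'
from h import *
camera("side");o=outline_of("side","board_top_center")
for q in o[:2]: print(q["confidence"],q["box"])
E
```

```text
13.8 [ 560.17 -206.62   74.13] [-1.59  0.72  7.8 ]
13.925 [ 559.75 -206.85   74.5 ] [1.99 0.42 8.31]
t 14.475 F [0.64 0.04 7.99] sd [0.6  0.49 0.23] P [ 553.85 -208.38   74.7 ] sd [0.02 0.01 0.03] yaw 11.25
disp frame [14.6 -0.2]
0.61 [291.4, 326.1, 54.0, 28.9]
```

The board follows: its left edge in the side view went from 295.7 to 291.4 px. I keep dragging with a little more press.

```bash
python3 -m handwheel '[[[-0.003,0,0.0003,0,0.0],[-0.004,0,0.0,0,0.0],[-0.004,0,0.0,0,0.0]]]'>/dev/null; python3 nc.py
python3 - <<'E'
from h import *
camera("side");o=outline_of("side","board_top_center")
for q in o[:2]: print(q["confidence"],q["box"])
E
python3 -m handwheel '[[[-0.004,0,0.000,0,0.0],[-0.004,0,0.0,0,0.0],[-0.004,0,0.0,0,0.0]]]'>/dev/null; python3 nc.py
python3 - <<'E'
from h import *
im=camera("side");o=outline_of("side","board_top_center")
for q in o[:2]: print(q["confidence"],q["box"])
w=camera("wrist")
cv2.imwrite("pics/z3.png",np.hstack([cv2.resize(im[290:390,255:355],None,fx=4,fy=4,interpolation=cv2.INTER_CUBIC),cv2.resize(w[150:360,220:420],(380,400))])[:,:,::-1])
E
```

```text
14.95 [ 543.55 -210.43   74.48] [1.77 0.3  7.91]
0.94 [287.2, 329.4, 51.4, 34.7]
15.425 [ 531.79 -212.83   74.47] [ 1.55 -0.12  8.21]
0.65 [276.1, 311.6, 95.9, 101.0]
0.58 [277.6, 329.3, 56.9, 41.3]
```

View pics/z3.png

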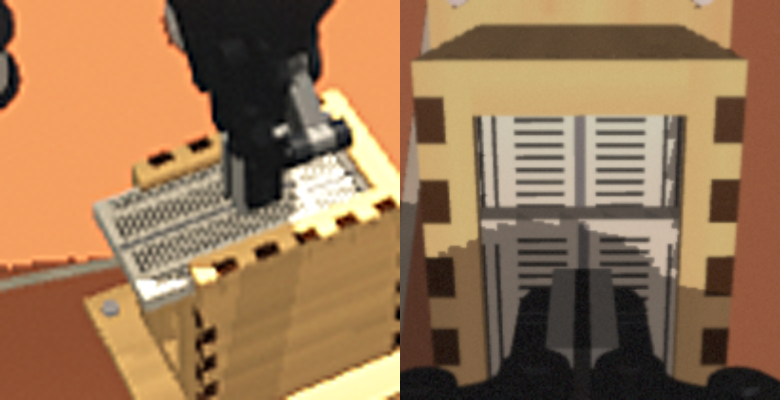

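The board is about 26 mm out and the next one shows behind it, still in place. I drag 20 mm more.

```bash
python3 -m handwheel '[[[-0.004,0,0.000,0,0.0],[-0.004,0,0.0,0,0.0],[-0.004,0,0.0,0,0.0],[-0.004,0,0.0,0,0.0],[-0.004,0,0.0,0,0.0],[0,0,0,0,0]]]'>/dev/null; python3 st.py
python3 -m handwheel '[[[0,0,-0.003,0,0.0],[0,0,-0.03,0,0.0],[0,0,-0.035,0,0.0854],[-0.04,0,-0.01,0,0.0854],[-0.025,0,0,0,0.0854],[0,0,0,0,0.0854],[0,0,0,0,0.0854]]]'
python3 - <<'E'
from h import *
s=read_state();print(s["time_s"],s["tcp_pos"],s["opening"])
c=cam("wrist",s);w=camera("wrist");cv2.imwrite("pics/w4.png",w[:,:,::-1])
for o in outline_of("wrist","board_top_center")[:3]: print(o["confidence"],o["box"],rect(c,o["pixels"],100))
E
```

```text
t 16.625 F [ 0.29 -0.1   8.45] sd [0.4  0.53 0.44] P [ 511.48 -216.94   74.23] sd [0.02 0.02 0.01] yaw 11.24
disp frame [-28.6  -0.4]
time_s: 17.5
tcp_pos: [446.6, -228.8, 150.9]
eef_rot: [[0.981, 0.195, 0.001], [0.195, -0.981, 0.0], [0.001, -0.0, -1.0]]
ft_force: [0.3, -0.5, -0.3]
opening: 85.1
grasp_force: 0.0
17.5 [ 446.62489891 -228.77326237  150.89282394] 85.12779071822514
0.73 [268.3, 114.4, 94.7, 132.9] ((491.3579406738281, -221.28363037109375), (83.07291412353516, 54.54329299926758), 11.337594032287598)
```

View pics/w4.png

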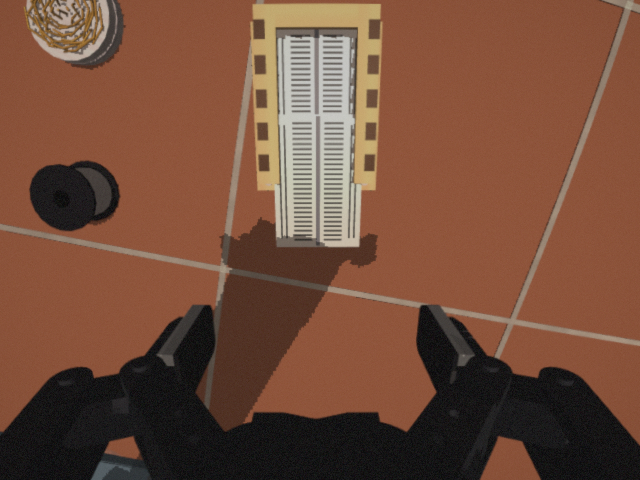

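The board is out 49 mm, centred on the tool axis (px 318,183), and the next board is still in place. I grip its protruding part across the 54 mm width.

```bash
python3 -m handwheel '[[[0.0247,0.001,0.0,0,0.0854],[0,0,0.03,0,0.0854],[0,0,0.03,0,0.0854],[0,0,0.02,0,0.0854],[0,0,0.013,0,0.0854],[0,0,0,0,0.0854]]]'
python3 -m handwheel '[[[0,0,0,0,0.045],[0,0,0,0,0.045],[0,0,0,0,0.045],[0,0,0,0,0.045],[0,0,0,0,0.045]]]'
python3 -c "
from h import *
s=camera('side');w=camera('wrist')
cv2.imwrite('pics/z4.png',np.hstack([cv2.resize(s[290:390,240:340],None,fx=4,fy=4,interpolation=cv2.INTER_CUBIC),cv2.resize(w[100:360,190:440],(384,400))])[:,:,::-1])"
```

```text
time_s: 18.35
tcp_pos: [470.1, -224.7, 57.1]
eef_rot: [[0.981, 0.196, -0.001], [0.196, -0.981, 0.001], [-0.001, -0.001, -1.0]]
ft_force: [-0.1, -0.7, -0.7]
opening: 85.5
grasp_force: 0.0
time_s: 18.98
tcp_pos: [470.8, -225.6, 58.6]
eef_rot: [[0.981, 0.195, 0.001], [0.195, -0.981, -0.001], [0.001, 0.001, -1.0]]
ft_force: [-0.9, 0.6, 5.4]
opening: 52.0
grasp_force: 64.1
```

View pics/z4.png

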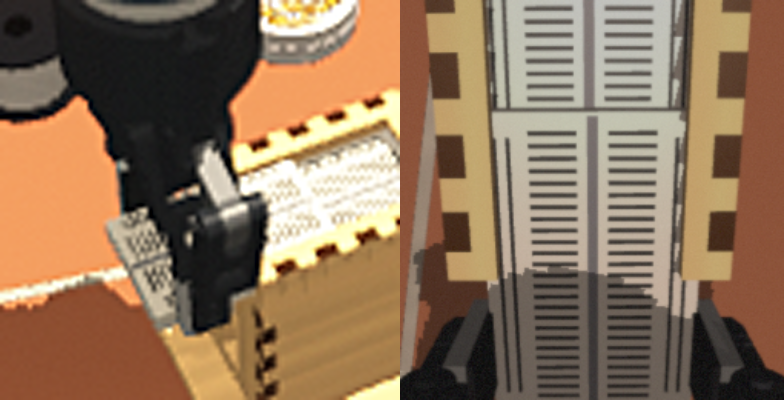

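Gripped: opening 52 mm, 64 N, fingers clear of the dispenser walls. I relieve the 5 N vertical load and draw the board out.

```bash
python3 -m handwheel '[[[0,0,-0.0007,0,0.045],[0,0,0,0,0.045]]]' | grep -E "tcp|ft|op"
python3 -m handwheel '[[[-0.004,0,0,0,0.045],[-0.005,0,0,0,0.045],[-0.005,0,0,0,0.045]]]'| grep -E "tcp|ft|op"
python3 -m handwheel '[[[-0.006,0,0,0,0.045],[-0.006,0,0,0,0.045],[-0.006,0,0,0,0.045],[-0.006,0,0,0,0.045],[-0.006,0,0,0,0.045],[-0.006,0,0,0,0.045],[-0.006,0,0,0,0.045],[-0.004,0,0,0,0.045],[0,0,0,0,0.045]]]'| grep -E "tcp|ft|op|gr|time"
python3 - <<'E'
from h import *
s=read_state()
c=cam("wrist",s);w=camera("wrist");cv2.imwrite("pics/w5.png",w[:,:,::-1])
for o in outline_of("wrist","board_top_center")[:3]: print(o["confidence"],o["box"],rect(c,o["pixels"],100))
E
```

```text
tcp_pos: [470.8, -225.5, 59.0]
ft_force: [0.1, -0.5, 3.0]
opening: 52.4
tcp_pos: [456.5, -228.0, 58.7]
ft_force: [2.5, -0.1, 2.9]
opening: 52.5
time_s: 20.82
tcp_pos: [411.0, -237.0, 58.6]
ft_force: [-0.2, -0.1, -0.8]
opening: 52.2
grasp_force: 63.5
0.75 [237.4, 169.3, 158.2, 198.8] ((432.1990966796875, -233.23098754882812), (83.44000244140625, 55.04399108886719), 11.521500587463379)
```

View pics/w5.png

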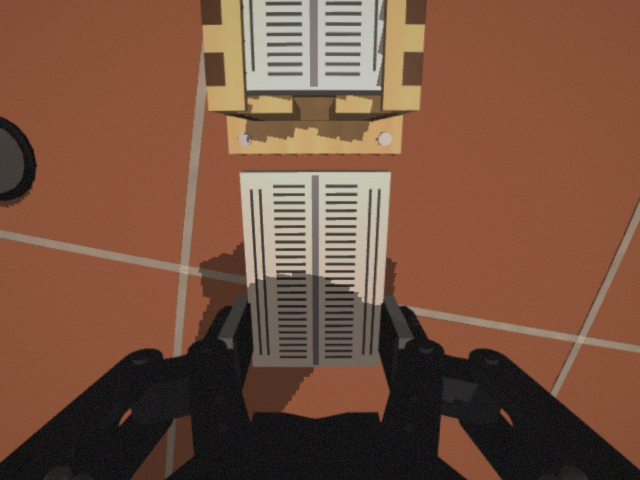

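The board is completely out and level in the grip, at px (316,270), and the next board is still inside (front edge at row 92). I lift, twist 8.3° and carry it to the mat.

```bash
python3 -m handwheel '[[[-0.004,0,-0.01,0,0.045],[0,0,-0.025,0,0.045],[0,0,-0.03,0,0.045],[0,0,-0.025,4.3,0.045],[0,0,-0.01,4,0.045],[0,0,0,0,0.045]]]' | grep -E "tcp|ft|op"
python3 -m handwheel '[[[0.01,-0.018,0,0,0.045],[0.0195,-0.0365,0,0,0.045],[0.0215,-0.041,0,0,0.045],[0.0215,-0.041,0,0,0.045],[0.0215,-0.041,0,0,0.045],[0.0215,-0.041,0,0,0.045],[0.0215,-0.041,0,0,0.045],[0.0215,-0.041,0,0,0.045],[0.0215,-0.041,0,0,0.045],[0.0215,-0.041,0,0,0.045],[0.0195,-0.032,0,0,0.045],[0.004,-0.0067,0,0,0.045]]]' | grep -E "tcp|ft|op"
python3 -m handwheel '[[[0,0,0,0,0.045],[0,0,0,0,0.045]]]'
python3 - <<'E'
from h import *
s=read_state();R=s["eef_rot"];print("yaw",np.degrees(np.arctan2(R[1,0],R[0,0])),s["time_s"])
c=cam("wrist",s);w=camera("wrist");cv2.imwrite("pics/w6.png",w[:,:,::-1])
for nm,z in [("board_top_center",s["tcp_pos"][2]+42),("mat",4)]:
  for o in outline_of("wrist",nm)[:2]: print(nm,o["confidence"],o["box"],rect(c,o["pixels"],z))
E
```

```text
tcp_pos: [408.0, -238.0, 159.8]
ft_force: [0.1, -0.4, -0.7]
opening: 52.3
tcp_pos: [610.2, 197.7, 157.7]
ft_force: [-0.2, 0.2, -0.3]
opening: 52.2
time_s: 23.42
tcp_pos: [610.2, 192.4, 158.2]
eef_rot: [[0.999, 0.05, -0.001], [0.05, -0.999, -0.001], [-0.001, 0.001, -1.0]]
ft_force: [0.8, -0.3, -1.0]
opening: 52.4
grasp_force: 63.5
yaw 2.860739591640947 23.425
board_top_center 0.86 [239.0, 168.5, 154.5, 198.5] ((632.1401977539062, 193.24484252929688), (82.38390350341797, 54.328887939453125), 3.301175117492676)
mat 0.74 [180.1, 96.0, 263.7, 188.1] ((631.093505859375, 197.35861206054688), (172.40936279296875, 231.10824584960938), 3.906118631362915)
```

```bash
python3 -m handwheel '[[[0,-0.003,0.02,0,0.045],[0,0,0.03,0,0.045],[0,0,0.03,0,0.045],[0,0,0.03,0,0.045],[0,0,0.025,0,0.045],[0,0,0.02,0,0.045],[0,0,0.012,0,0.045],[0,0,0,0,0.045]]]' | grep -E "tcp|ft|op"
H="python3 -m handwheel"
{ $H '[[[0,0,0.004,0,0.045],[0,0,0.002,0,0.045]]]' && python3 nc.py && $H '[[[0,0,0.0015,0,0.045]]]' && python3 nc.py && $H '[[[0,0,0.0015,0,0.045]]]' && python3 nc.py && $H '[[[0,0,0.001,0,0.045]]]' && python3 nc.py && $H '[[[0,0,0.001,0,0.045]]]' && python3 nc.py && $H '[[[0,0,0.001,0,0.045]]]' && python3 nc.py && $H '[[[0,0,0.001,0,0.045]]]' && python3 nc.py && $H '[[[0,0,0.001,0,0.045]]]' && python3 nc.py && $H '[[[0,0,0.001,0,0.045]]]' && python3 nc.py && $H '[[[0,0,0.001,0,0.045]]]' && python3 nc.py && $H '[[[0,0,0.001,0,0.045]]]' && python3 nc.py ; } | grep -v :
```

```text
tcp_pos: [609.8, 197.3, -9.3]
ft_force: [0.6, 0.5, -0.7]
opening: 52.2
24.825 [610.93 197.64 -13.87] [ 0.83  0.87 -0.79]
24.95 [610.69 197.55 -15.58] [-0.43  0.8  -0.34]
25.075 [610.54 197.5  -17.27] [-0.07 -0.24 -0.17]
25.2 [610.39 197.44 -18.44] [ 0.43  0.67 -0.15]
25.325 [610.39 197.45 -19.46] [0.61 0.59 0.08]
25.45 [610.39 197.48 -20.46] [-0.2  -0.13 -0.92]
25.575 [610.37 197.49 -21.48] [ 0.05  0.32 -0.55]
25.7 [610.4  197.47 -22.48] [-1.22  0.3   0.54]
25.825 [610.39 197.44 -23.49] [ 0.1  -0.36 -0.09]
25.95 [610.34 197.48 -24.48] [-1.67 -1.45  6.79]
```

Contact at about -24, so I release, rise and check.

```bash
python3 -m handwheel '[[[0,0,-0.0005,0,0.057],[0,0,0,0,0.06],[0,0,0,0,0.07],[0,0,0,0,0.0854],[0,0,0,0,0.0854],[0,0,0,0,0.0854]]]' | grep -E "tcp|ft|op"
python3 -m handwheel '[[[0,0,-0.01,0,0.0854],[0,0,-0.03,0,0.0854],[0,0,-0.045,0,0.0854],[-0.02,0,-0.045,0,0.0854],[-0.02,0,-0.045,0,0.0854],[-0.02,0,-0.03,0,0.0854],[0,0,0,0,0.0854],[0,0,0,0,0.0854]]]'
python3 - <<'E'
from h import *
s=read_state();a=np.radians(11.2)
c=cam("wrist",s);w=camera("wrist");cv2.imwrite("pics/w7.png",w[:,:,::-1])
for nm,z in [("board_top_center",13),("mat",4)]:
  for o in outline_of("wrist",nm)[:2]: print(nm,o["confidence"],o["box"],rect(c,o["pixels"],z))
for n in ["side","scene"]:
  camera(n)
  for nm,z in [("board_top_center",13),("board_next_center",100)]:
    for o in outline_of(n,nm)[:3]: print(n,nm,o["confidence"],o["box"],rect(cam(n),o["pixels"],13 if o["box"][1]<270 and n=="side" or n=="scene" and o["box"][1]>230 else 100))
E
```

```text
tcp_pos: [610.4, 197.5, -23.9]
ft_force: [0.6, 0.6, 0.1]
opening: 85.6
time_s: 27.7
tcp_pos: [550.6, 194.0, 180.8]
eef_rot: [[0.999, 0.051, -0.0], [0.051, -0.999, -0.0], [-0.0, 0.0, -1.0]]
ft_force: [0.8, -0.4, -0.7]
opening: 85.6
grasp_force: 0.0
board_top_center 0.61 [283.0, 80.3, 64.1, 92.6] ((631.440185546875, 198.51571655273438), (81.58883666992188, 55.21782302856445), 3.0355660915374756)
mat 0.67 [188.5, 27.6, 258.3, 190.5] ((630.6383056640625, 196.82867431640625), (171.11257934570312, 232.7290802001953), 3.5723164081573486)
mat 0.43 [2.7, 178.0, 50.7, 95.0] ((524.6793823242188, 503.98516845703125), (93.52287292480469, 17.627704620361328), 24.94875144958496)
side board_top_center 0.8 [296.0, 220.2, 38.3, 21.3] ((629.9254150390625, 193.38262939453125), (88.51199340820312, 68.77532958984375), 4.117969512939453)
side board_next_center 0.71 [294.3, 322.5, 53.0, 30.8] ((536.8783569335938, -207.085693359375), (81.57730102539062, 41.28550720214844), 12.254839897155762)
side board_next_center 0.51 [278.0, 313.0, 95.0, 96.3] ((527.33447265625, -249.49642944335938), (144.41864013671875, 153.29135131835938), 11.070769309997559)
scene board_top_center 0.69 [304.4, 290.5, 40.1, 27.4] ((634.0274047851562, 200.84788513183594), (87.50284576416016, 65.4839096069336), 2.33854603767395)
```

Run:
```python
from h import *
a=np.radians(11.2);R=np.array([[np.cos(a),np.sin(a),0],[np.sin(a),-np.cos(a),0],[0,0,-1]])
c=cam("wrist",{"tcp_pos":np.array([411.0,-237.0,58.6]),"eef_rot":R})
for uv,z in [((315,92),100),((225,110),105)]: # next board front edge; side-wall front edge
    d=back(c,[uv],z)[0][:2]-[539.5,-211.0];print((d@R[:2,:2]).round(1))
```

```text
[-42.4   0.9]
[-48.3 -28.7]
```

The board lies flat and centred on the mat, and the next board's front edge is at -42.4 mm (centre about -1.4), up under the lips. I hand in the job.

```bash
python3 -c "from station import close_job;print(close_job())"
```

```text
the job is handed in; nothing more can be done
None
```

The job is handed in, verdict not reported: the top board lies flat within about 2 mm of the mat's centre and square to it, and the next board is up in its place under the lips (centre about -1.4 mm); I viewed 11 pictures, one over the limit of 10.

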